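# Case the specimen stub and draw the flush cover shut

### The arm

A 7-joint arm with a two-finger parallel gripper is mounted at the origin on a cart in front of the work surface, level with it; the furniture and walls round the work are solid. World frame = base frame: x ahead of the robot, y to its left, z up, the work surface at z = 0. Lengths are in mm, angles in degrees, forces in N, time in s.
With the tool pointing down it reaches from about 350 to 775 mm from the base axis. Payload 3.1 kg.
Tool frame: the origin (TCP) lies between the finger pads; the fingertips stand 25 mm ahead of it and the grasp point (between the pads) lies 6 mm ahead of it; x points along the fingers, y is the direction in which the jaws open and shut, and the axes are right-handed (so a half turn about x gives the same grasp; the last joint's range is limited). The gripper opens to 85 mm and grips with 20 to 120 N. Pads are 22 mm wide; open, the fingers measure 114 mm over their backs; the gripper's body (76 mm by 85 mm) begins 54 mm behind the grasp point. The pads swing forward as they close: fully open they stand 13 mm farther back than shut.
Start: joints at [-70.227, 17.813, 0.802, 86.603, -0.252, 75.585, -1.558], TCP at [207.449, 509.393, 256.304] pointing down, gripper open.
Joint ranges: [-154.91, 154.91], [-16.99, 109.72], [-72.82, 74.43], [7.12, 147.25], [-82.49, 262.49], [11.32, 116.49], [-174.64, 174.64]. Speed limits (degrees/s): [159.86, 159.86, 180, 180, 180, 180, 180].

### API

Orientations are given as a 3x3 rotation matrix whose columns are the frame's x, y, z axes.
In Python, from bench import robot, kin, imaging, order gives the robot as it stands. Calls block until the motion is done:
- robot.reach(position, orientation): joint-space move of the TCP to a pose.
- robot.move_linear(position, rotation=None, feed=150): straight line of the TCP; rotation=None keeps the orientation; feed is the mean speed in mm/s.
- robot.goto_joints(angles): joint-space move.
- robot.grip(opening, newtons=None): finger opening in mm; newtons is the grip in N (None keeps the last); returns when the fingers have stopped.
- robot.wait(seconds).
- kin.inverse_kinematics(position, orientation): joint angles nearest the present ones, or None.
- robot.read_state(): the state.
- imaging.grab_frame(name): name is "side" or "top" or "wrist"; returns a dict with "color" (420x560x3 uint8, blue, green, red), "z_map" (420x560 float32, mm along the optical axis (not along the pixel's ray), 0 where there is no reading), "fx", "fy", "cx", "cy" (pixels), "view" (4x4, takes a point from world to camera coordinates). Camera axes: x right, y down, z forward; pixel columns grow to the right and rows downward; lengths in mm; the calibration is good to about 2 mm. A picture is of the moment at which its call begins.
A pose or a line that the arm cannot do raises robot.PlanningError and nothing moves.
- order.hand_in(): hands the job in, once; it reports no verdict.
The state is a dict: "clock": time; "q": joint angles; "qvel": joint speeds; "tau": joint torques, N m; "tcp_pos": TCP position; "tool_rot": TCP orientation; "wrist_force": force on the tool from outside, world axes, zero at the start; "torque": the same for the moment, N m; "finger_gap": finger opening in mm.
Only numpy, scipy, OpenCV 4.12 (cv2) and the standard library are available. Lean on these libraries where they do the work, as an engineer would, in place of code of your own. Each camera call takes 0.05 s, during which the arm holds its last target. There are 200 camera calls.

### The job

Stand the cream specimen stub upright in the open pocket of the black specimen case. Then press gently on top of the case's flush metal cover and draw it towards the pocket end until it is fully home and the pocket is closed, without pressing hard enough to bend the cover. Leave the other things on the bench where they are.

Things in the scene. Friction and masses are not known exactly. Their poses are not given: they have to be found in the camera images.
- case: Black low case fixed on a board 22 mm thick, 220 x 108 mm, 38 mm high in front. Origin on its underside; it spans x -95 to +125, y -54 to +54 mm of its frame (x along it, z up). The -x end, nearest the robot, is an open pocket; behind it the flush cover; from x = +26 on a hood, 54 mm high at the back, under which the cover runs. Its whole top slopes about 3 degrees down to the -x end.
- pocket (a point): Centre of the pocket's level floor, 5 mm above the case's underside, at case x = -54.5 mm on its centre line; axes as the case. The pocket is 65 mm long (x) by 88 mm wide (y), its walls rise at least 32 mm above this floor, sides 10 mm, front 8 mm thick. The cover, 27 mm above it or more, covers up to 12 mm of its rear end at the start.
- cover_front (a point): Middle of the front edge, on top, of the bare aluminium cover: 125 mm long (from here up the slope), 88 wide, 3 thick, 3 mm below the walls. No handle or edge to grip: press on its visible part (here back to case x = +26) and drag to case -x, following the slope down by force. Axes x, z along and square to the slope. No give; about 6 N of sliding friction. Bends (job spoilt) above 25 N of contact; press 10 to 16 N.
- cover (a joint): Travel of the cover in m: 0 fully open, 0.065 fully home against the front wall; grows as it is drawn down the slope to the case's -x end, and stays where it is left. Starts between 0 and 0.012.
- stub_centre (a point): Centre, half-way up, of the cream specimen stub: 23 mm high, a round base 21 mm across with a thinner round shank on top, standing upright on the board, about 30 g. Origin 11.5 mm above its underside; z up along the shank.
- eyepiece: Bystander: black eyepiece, 39 mm across, 49 mm high, origin at its underside. Not to be moved.
- ring: Bystander: black mount ring lying flat, 43 mm across, 14 mm high, origin at its underside. Not to be moved.
- cap: Bystander: black dust cap, 54 mm across, 15 mm high, origin at its underside. Not to be moved.
- filter: Bystander: blue filter disc lying flat, 36 mm across, 6 mm high, origin at its underside. Not to be moved.

How it is judged:
By the outcome, as a careful person would: the job done as asked, in the order asked, and still so for the second after the job is handed in, with the robot touching nothing.
It also fails if it takes over 54 s, if anything falls off the work surface, if the arm or the gripper's body presses on something with over 40 N, if the wrist force passes 120 N, or if a joint passes its speed limit or range.

## Working session

There is one attempt and no reset: what is moved stays moved. The work goes in short steps, each a Python script; the robot and the scene stay as the last script left them, time stands still between calls to the robot, and variables do not carry over. Pictures are saved under pics/ and viewed, about 8 in all and at most 12, crops included, and the job is handed in when it is done.

```bash
ls; mkdir -p pics
python3 - <<'E'
from bench import robot, kin, imaging, order
import cv2, numpy as np
for n in ("top","side"):
    f=imaging.grab_frame(n); cv2.imwrite(f"pics/{n}0.png",f["color"]); np.savez(f"{n}0.npz",**f)
    print(n,f["fx"],f["cx"],f["cy"]); print(f["view"].round(3)); print((f["z_map"]>0).mean())
s=robot.read_state(); print(s["clock"],s["tool_rot"].round(3) if hasattr(s["tool_rot"],'round') else s["tool_rot"],s["wrist_force"])
E
```

```text
pics
top 523.3983796024247 281.8125035243031 211.77859938562395
[[-5.400000e-02 -9.990000e-01  2.000000e-03 -2.791150e+02]
 [-9.760000e-01  5.300000e-02 -2.120000e-01  4.517620e+02]
 [ 2.120000e-01 -1.400000e-02 -9.770000e-01  1.058393e+03]
 [ 0.000000e+00  0.000000e+00  0.000000e+00  1.000000e+00]]
0.9960926870748299
side 528.5590792637893 272.15709059047464 210.5201177959668
[[ 8.93000e-01 -4.50000e-01  2.00000e-03 -5.12452e+02]
 [-1.85000e-01 -3.72000e-01 -9.10000e-01  6.79740e+01]
 [ 4.10000e-01  8.12000e-01 -4.15000e-01  9.98728e+02]
 [ 0.00000e+00  0.00000e+00  0.00000e+00  1.00000e+00]]
0.8784693877551021
0.1 [[-0.001  0.377  0.926]
 [-0.002  0.926 -0.377]
 [-1.    -0.002  0.   ]] [-0.08245799  0.43373998  0.13308866]
```

View pics/top0.png

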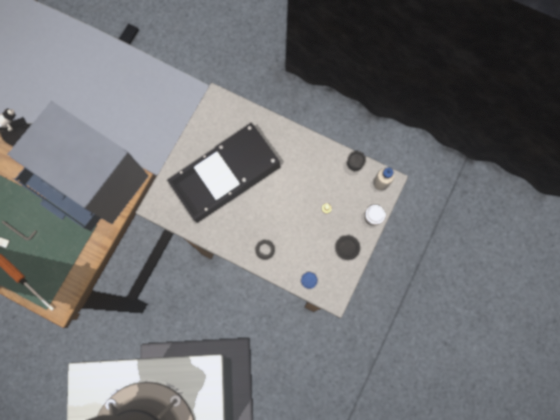

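View pics/side0.png

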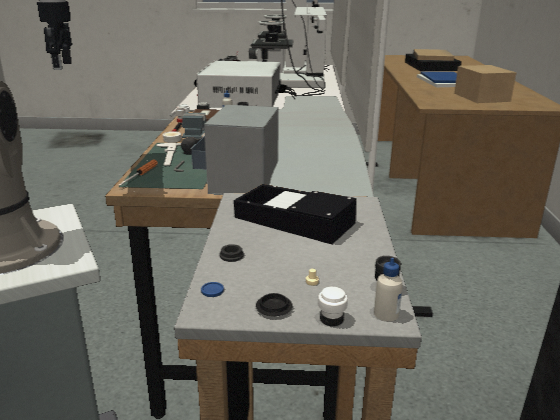

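The top view shows the case at about (225,172) with its white cover at (215,176) and the pocket end lower left. The stub is at (326,208), the ring at (265,249), the filter at (309,280), the cap at (347,247) and the eyepiece at (356,160). The side view agrees. Next I'll deproject and measure.

```bash
cat > h.py <<'E'
import numpy as np, cv2
def cloud(f):
    z=f["z_map"].astype(float); v,u=np.indices(z.shape)
    p=np.stack([(u-f["cx"])/f["fx"]*z,(v-f["cy"])/f["fy"]*z,z],-1)
    V=np.array(f["view"]); return (p-V[:3,3])@V[:3,:3]
def ray(f,u,v,h):
    V=np.array(f["view"]);R=V[:3,:3];c=-R.T@V[:3,3]
    d=R.T@np.array([(u-f["cx"])/f["fx"],(v-f["cy"])/f["fy"],1]); return c+d*(h-c[2])/d[2]
E
python3 - <<'E'
from h import *
f=dict(np.load("top0.npz")); P=cloud(f); C=f["color"]
hsv=cv2.cvtColor(C,cv2.COLOR_BGR2HSV)
for n,(u,v) in dict(table1=(250,230),table2=(300,170),tblR=(340,280),cover=(215,176),pocket=(190,193),hood=(250,150),stub=(326,208),ring=(265,249),filt=(309,280),cap=(347,247),eye=(356,160),box=(70,145),boxtop=(80,130),bench=(180,90),bottle=(386,176),white=(375,215)).items(): print(n,P[v,u].round(0))
T=P.reshape(-1,3)
# contours: dark in table region
roi=np.zeros(C.shape[:2],np.uint8); cv2.fillConvexPoly(roi,np.array([[210,85],[408,176],[340,318],[137,210]]),255)
m=((hsv[...,2]<70)&(roi>0)).astype(np.uint8)
for c in cv2.findContours(m,0,1)[0]:
    if cv2.contourArea(c)>60: print("dark",cv2.contourArea(c),cv2.minAreaRect(c))
m=((hsv[...,1]>60)&(hsv[...,0]>18)&(hsv[...,0]<40)&(hsv[...,2]>120)&(roi>0)).astype(np.uint8)
for c in cv2.findContours(m,0,1)[0]:
    if cv2.contourArea(c)>5: print("cream",cv2.contourArea(c),cv2.minAreaRect(c))
m=((C.min(-1)>215)&(roi>0)).astype(np.uint8)
for c in cv2.findContours(m,0,1)[0]:
    if cv2.contourArea(c)>60: print("white",cv2.contourArea(c),cv2.minAreaRect(c), cv2.boxPoints(cv2.minAreaRect(c)).round(1).tolist())
m=(roi>0)&(P[...,2]>12)&(P[...,2]<90)
big=cv2.resize(C[110:235,155:295],None,fx=5,fy=5,interpolation=cv2.INTER_CUBIC); 
cv2.imwrite("pics/topcrop.png",cv2.convertScaleAbs(big,alpha=1.3,beta=30))
E
```

```text
table1 [ 406. -233.   21.]
table2 [ 534. -349.   21.]
tblR [ 288. -418.   22.]
cover [ 518. -166.   62.]
pocket [ 493. -107.   28.]
hood [ 568. -243.   75.]
stub [ 440. -397.   47.]
ring [ 362. -263.   24.]
filt [ 291. -352.   27.]
cap [ 356. -437.   33.]
eye [ 537. -467.   64.]
box [564. 101. 168.]
boxtop [592.  81. 172.]
bench [736. -88.  26.]
bottle [ 486. -518.  108.]
white [ 415. -496.   67.]
dark 966.0 ((224.61537170410156, 172.92308044433594), (49.36831283569336, 100.95542907714844), 56.30992889404297)
dark 1211.0 ((246.9420166015625, 152.6940155029297), (43.070213317871094, 40.35066223144531), 55.304847717285156)
white 231.0 ((376.0, 213.5), (17.0, 18.0), 90.0) [[367.0, 205.0], [385.0, 205.0], [385.0, 222.0], [367.0, 222.0]]
white 983.5 ((216.3845977783203, 175.07691955566406), (38.27431106567383, 27.18030548095703), 56.30992889404297) [[194.5, 166.6999969482422], [217.10000610351562, 151.60000610351562], [238.3000030517578, 183.5], [215.6999969482422, 198.5]]
```

View pics/topcrop.png

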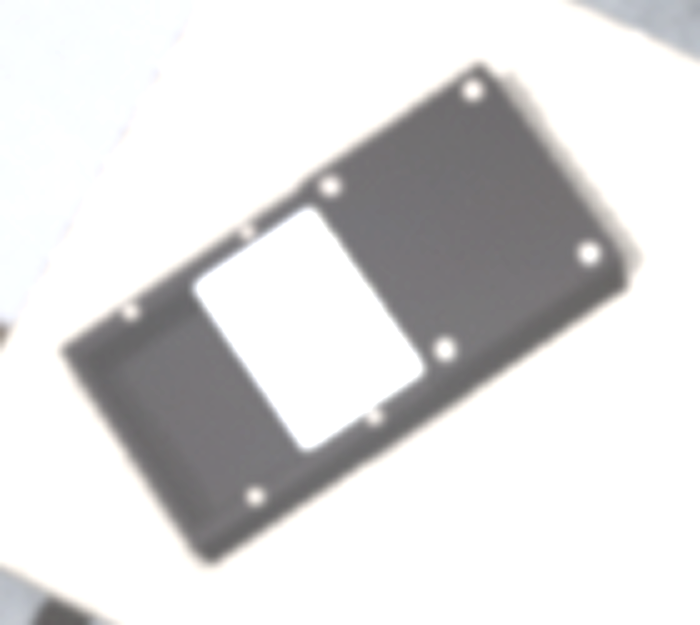

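The crop shows the case clearly. The pocket-end corners are at crop (63,350) and (208,562). The cover's front edge runs (193,286)–(307,452), and the hood edge runs (315,207)–(425,370).

Run:
```python
from h import *
f=dict(np.load("top0.npz")); P=cloud(f); C=f["color"]
r=lambda x,y,h: ray(f,x/5+155-.4,y/5+110-.4,h)
A,B=r(63,350,60),r(208,562,60); c1,c2=r(193,286,59),r(307,452,59); h1,h2=r(315,207,62),r(425,370,62)
for n,p in zip("A B c1 c2 h1 h2".split(),(A,B,c1,c2,h1,h2)): print(n,p.round(1))
print("front w",np.linalg.norm(A-B),"cover w",np.linalg.norm(c1-c2),np.linalg.norm(h1-h2))
ax=((h1+h2)-(c1+c2))[:2]; print("yaw long",np.degrees(np.arctan2(ax[1],ax[0])))
for a,b in((A,B),(c1,c2),(h1,h2)): d=(a-b)[:2]; print("yaw w",np.degrees(np.arctan2(-d[0],d[1])),)
d=h1-c1; print("long edges",np.degrees(np.arctan2(d[1],d[0])),np.degrees(np.arctan2(*(h2-c2)[1::-1])))
# stub
q=P[195:222,312:340]; m=(q[...,2]>29); pts=q[m]; print("stub",m.sum(),pts.mean(0),pts.max(0),pts.min(0))
print(C[200:216:2,318:336:2].tolist()[4])
# cover plane, heights
m=(C.min(-1)>215).astype(np.uint8); m[:,:190]=0;m[:,245:]=0;m[:145]=0;m[205:]=0
m=cv2.erode(m,np.ones((5,5))); k=P[m>0]; co=np.linalg.lstsq(np.c_[k[:,:2]-k[:,:2].mean(0),np.ones(len(k))],k[:,2],rcond=None)[0]; print("cover plane",k.mean(0),co,np.degrees(np.arctan(np.hypot(*co[:2]))),np.degrees(np.arctan2(co[1],co[0])))
g=dict(np.load("side0.npz")); Q=cloud(g)
q=Q[262:290,300:325]; m=(q[...,2]>25)&(q[...,2]<60); pts=q[m]; print("stub side",m.sum(),pts.mean(0),pts.max(0),pts.min(0))
```

```text
A [516.4 -64.   60. ]
B [ 421.4 -123.6   60. ]
c1 [ 542.1 -119.4   59. ]
c2 [ 466.6 -166.    59. ]
h1 [ 573.7 -172.7   62. ]
h2 [ 498.8 -217.1   62. ]
front w 112.12128445110437 cover w 88.69341056089056 86.99969837421905
yaw long -58.57858829700723
yaw w -57.892847468250814
yaw w -58.327738780705104
yaw w -59.32642321394266
long edges -59.364696545032906 -57.77266153185148
stub 75 [ 429.33594593 -392.45426053   94.80867927] [ 454.20485658 -287.73381775 1130.83704714] [ 201.51024115 -423.09641143   29.19259955]
[[186, 192, 198], [179, 189, 194], [177, 218, 220], [164, 208, 216], [187, 223, 225], [182, 222, 226], [174, 218, 225], [176, 189, 196], [182, 188, 193]]
cover plane [ 518.90516398 -168.7707005    65.6785785 ] [-1.41754038 -0.16545876 65.6785785 ] 54.98144480460541 -173.34242298599054
stub side 139 [ 442.00091758 -402.36245866   33.98475545] [ 454.26406547 -389.70627676   45.36452106] [ 433.99561897 -410.28202679   25.31131557]
```

```bash
cat >> h.py <<'E'
def down(deg):
    a=np.radians(deg); c,s=np.cos(a),np.sin(a); return np.array([[0,c,s],[0,s,-c],[-1,0,0.]])
YAW=-58.4; ex=np.array([np.cos(np.radians(YAW)),np.sin(np.radians(YAW)),0]); ey=np.array([-ex[1],ex[0],0])
CASE=np.array([520.7,-173.7,22.])
E
python3 - <<'E'
from bench import robot, kin, imaging
from h import *
robot.reach([432,-395,260],down(YAW+90)); robot.grip(50,30)
robot.move_linear([442,-402,190])
s=robot.read_state(); print(s["clock"],np.round(s["tcp_pos"],1),np.round(s["q"],0),s["finger_gap"])
f=imaging.grab_frame("wrist"); np.savez("w1.npz",**f); cv2.imwrite("pics/w1.png",f["color"])
V=f["view"]; print("cam",(-V[:3,:3].T@V[:3,3]).round(1)); print(V.round(2))
E
```

```text
4.425 [ 442.  -402.5  190.5] [  7.  33.  53.  86. -27.  74.  94.] 50.272743606739404
cam [ 402.4 -337.9  307.4]
[[ 8.5000e-01  5.2000e-01 -0.0000e+00 -1.6568e+02]
 [ 5.0000e-01 -8.1000e-01  3.0000e-01 -5.6769e+02]
 [ 1.5000e-01 -2.6000e-01 -9.5000e-01  1.4464e+02]
 [ 0.0000e+00  0.0000e+00  0.0000e+00  1.0000e+00]]
```

View pics/w1.png

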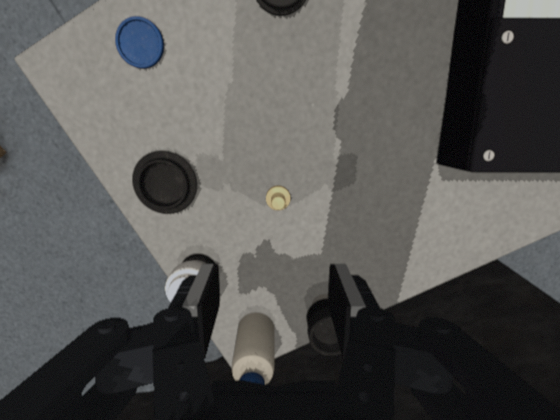

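Stub base at (278,198), with the shank top slightly below it at (278,203). All neighbours stand well clear of the jaws.

Run:
```python
from h import *
f=dict(np.load("w1.npz")); P=cloud(f); C=f["color"]; hsv=cv2.cvtColor(C,cv2.COLOR_BGR2HSV)
m=((hsv[...,1]>60)&(hsv[...,0]>18)&(hsv[...,0]<40)).astype(np.uint8); m[:170]=0;m[230:]=0;m[:,:255]=0;m[:,300:]=0
c=max(cv2.findContours(m,0,1)[0],key=cv2.contourArea); e=cv2.fitEllipse(c); print(cv2.contourArea(c),e,cv2.boundingRect(c))
x,y,w,h=cv2.boundingRect(c)
z=P[y:y+h,x:x+w][m[y:y+h,x:x+w]>0]
for a,b in((27,38),(42,48)):
    k=z[(z[:,2]>a)&(z[:,2]<b)]; print(a,len(k),k.mean(0).round(1),k.min(0).round(1),k.max(0).round(1))
print(np.histogram(z[:,2],bins=range(18,52,3)))
for hh in (26,30,34): print(hh,ray(f,e[0][0],e[0][1],hh).round(1),"dia", np.linalg.norm(ray(f,x,y+h/2,hh)-ray(f,x+w,y+h/2,hh)).round(1))
```

```text
442.0 ((277.6955871582031, 197.44357299804688), (23.592952728271484, 23.923744201660156), 94.6921157836914) (266, 186, 25, 24)
27 293 [ 442.  -396.6   30.2] [ 432.8 -409.    27. ] [ 453.5 -388.2   37.9]
42 128 [ 443.  -398.7   43.9] [ 437.7 -404.2   42.2] [ 448.4 -393.4   45.3]
(array([  3,   2,   8, 165, 102,  15,  16,  17, 122,   6,   0]), array([18, 21, 24, 27, 30, 33, 36, 39, 42, 45, 48, 51]))
26 [ 443.5 -398.9   26. ] dia 21.4
30 [ 442.9 -398.    30. ] dia 21.1
34 [ 442.3 -397.2   34. ] dia 20.8
```

Run:
```python
from bench import robot, kin, imaging
from h import *
p=np.array([443,-398.6,0])
robot.move_linear(p+[0,0,80],feed=150); robot.move_linear(p+[0,0,57.5],feed=60)
print(robot.read_state()["wrist_force"])
robot.grip(5,30); s=robot.read_state(); print(s["clock"],s["finger_gap"],s["wrist_force"],s["tcp_pos"])
robot.move_linear(p+[0,0,135],feed=150)
t=CASE-61*ex; t[2]=0
robot.move_linear(t+[0,0,135],feed=200)
s=robot.read_state(); print(s["clock"],s["finger_gap"],s["wrist_force"],s["tcp_pos"])
f=imaging.grab_frame("wrist"); np.savez("w2.npz",**f); cv2.imwrite("pics/w2.png",f["color"])
```

```text
[-0.30316271  0.00250993  0.22919325]
6.3083 14.664265132577855 [-0.57330411 -0.03331495  0.67483962] [ 443.19609134 -398.84566103   57.85938998]
8.525 14.559639543338488 [ 0.43376148 -0.45069032 -0.09225649] [ 488.35017942 -123.22034402  135.110714  ]
```

View pics/w2.png

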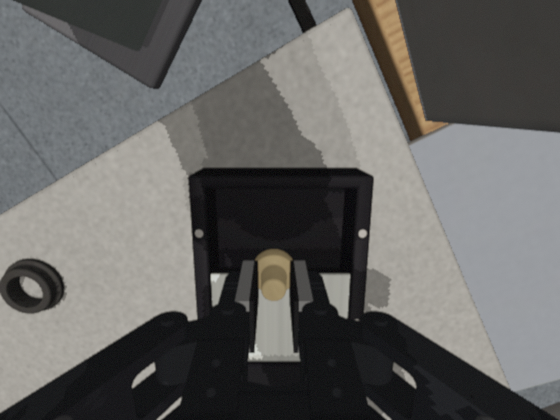

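The stub is held upright in the jaws. The pocket rim's outer front corners are at about (192,172) and (373,171). The cover's front edge is at row 273, columns 208–352. I'll check the case pose from these.

Run:
```python
from h import *
f=dict(np.load("w2.npz"))
loc=lambda p:((p-CASE)@ex,(p-CASE)@ey)
for n,u,v,h in (("FL",191,172,60),("FR",373,171,60),("innerFL",204,184,60),("innerFR",358,184,60),("cL",208,275,58.5),("cR",352,273,58.5)):
    p=ray(f,u,v,h); print(n,p.round(1),np.round(loc(p),1))
C=f["color"]; print(C[240:300:3,225].max(-1)); print(C[160:200:3,280].max(-1))
```

```text
FL [ 426.8 -113.3   60. ] [-100.6  -48.3]
FR [515.  -58.7  60. ] [-100.9   55.4]
innerFL [ 436.4 -115.6   60. ] [-93.6 -41.4]
innerFR [512.1 -69.3  60. ] [-93.4  47.4]
cL [ 466.  -166.7   58.5] [-34.6 -42.9]
cR [ 542.9 -118.    58.5] [-35.8  48.1]
[ 26  25  27  19  19  30  29  31  25  12  15  89 132  73  32  19  26  20
  21  21]
[102 102  95  13  18  15  26  24  21  18  23  23  22  25]
```

```bash
cat >> h.py <<'E'
CASE=CASE+2.5*ey-1.5*ex
E
python3 - <<'E'
from bench import robot, kin, imaging
from h import *
t=CASE-61*ex; t[2]=0
robot.move_linear(t+[0,0,80],feed=120); print(robot.read_state()["wrist_force"])
robot.move_linear(t+[0,0,62.8],feed=40); print(robot.read_state()["wrist_force"])
robot.grip(36,30); s=robot.read_state(); print(s["clock"],s["finger_gap"],s["wrist_force"],s["tcp_pos"])
robot.move_linear(t+[0,0,135],feed=120)
robot.move_linear(t+[0,0,190]+30*ex,feed=150)
f=imaging.grab_frame("wrist"); np.savez("w3.npz",**f); cv2.imwrite("pics/w3.png",f["color"][60:360,120:440].repeat(2,0).repeat(2,1))
print(robot.read_state()["clock"],robot.read_state()["wrist_force"])
E
```

```text
[ 0.4626498   0.32991498 -0.37322842]
[-0.73374107  0.28403672  2.07226121]
10.1083 36.11131276269886 [ 0.62723621 -0.04963412 -0.17367273] [ 490.02976333 -119.14778685   62.66467449]
11.475 [-0.49725101  0.74989222  0.10013241]
```

View pics/w3.png

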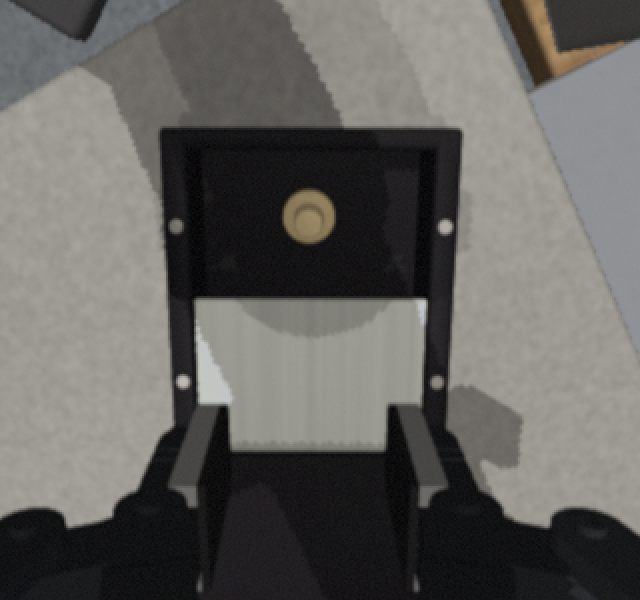

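The stub stands upright, centred in the pocket: at (309,217) in the crop, walls at 187–437. The cover is still open at row 298. Next I shut the jaws and feel down onto the cover.

Run:
```python
from bench import robot
from h import *
t=CASE+6*ex; t[2]=0
robot.grip(0,20); robot.move_linear(t+[0,0,100],feed=150)
robot.move_linear(t+[0,0,92],feed=40); robot.wait(.1)
F0=np.mean([robot.read_state()["wrist_force"]],0); print(robot.read_state()["clock"],F0)
z=91.5; d=.5
while z>80:
    robot.move_linear(t+[0,0,z],feed=20); s=robot.read_state(); F=np.array(s["wrist_force"])-F0
    if F[2]>1.2 or z==91.5: print(round(z,2),s["clock"],F.round(1),np.round(s["tcp_pos"],2))
    if F[2]>8: break
    if F[2]>1.5: d=.25
    z-=d
np.savez("press.npz",F0=F0,z=z)
```

```text
13.1583 [-0.05362596  0.60222729 -0.42830738]
91.5 13.4083 [ 0.4  0.1 -0.2] [ 525.21 -176.2    91.54]
87.5 15.4083 [-0.3 -0.8  1.3] [ 525.27 -176.33   87.67]
87.0 15.6583 [-1.8 -0.3  5.8] [ 525.3  -176.31   87.55]
86.75 15.9083 [-1.7  1.8  7.4] [ 525.3  -176.33   87.48]
86.5 16.1583 [-1.8  0.9  8.3] [ 525.3  -176.3    87.45]
```

Run:
```python
from bench import robot
from h import *
d=np.load("press.npz"); F0=d["F0"]; z=float(d["z"]); t=CASE+6*ex; t[2]=0; x=0.
for i in range(6):
    F=np.array(robot.read_state()["wrist_force"])-F0
    if F[2]>12: break
    z-=min(.4,(13-F[2])/9); robot.move_linear(t+[0,0,z],feed=20)
while x<63:
    x+=3; z-=3*np.tan(np.radians(3))
    F=np.array(robot.read_state()["wrist_force"])-F0; z+=np.clip((F[2]-13)/15,-.25,.5)
    robot.move_linear(t-x*ex+[0,0,z],feed=30)
    s=robot.read_state(); F=np.array(s["wrist_force"])-F0; p=np.array(s["tcp_pos"])
    print(x,round(z,2),round(s["clock"],2),"Fz %.1f Ft %.1f Fy %.1f"%(F[2],F@ex,F@ey),"x %.1f z %.2f"%((p-t)@ex,p[2]))
    if F[2]>19 or F@ex>10.5: break
np.savez("press.npz",F0=F0,z=z,x=x)
```

```text
3.0 85.51 17.16 Fz 8.8 Ft 1.8 Fy -2.6 x -0.5 z 87.40
6.0 85.1 17.41 Fz 8.2 Ft 4.5 Fy -1.2 x -2.1 z 87.33
9.0 84.69 17.66 Fz 8.4 Ft 3.6 Fy -0.9 x -4.3 z 87.19
12.0 84.29 17.91 Fz 8.9 Ft 4.7 Fy -1.9 x -6.8 z 87.05
15.0 83.88 18.16 Fz 10.1 Ft 5.6 Fy -2.4 x -9.4 z 86.92
18.0 83.53 18.41 Fz 11.0 Ft 5.1 Fy -1.7 x -12.2 z 86.75
21.0 83.24 18.66 Fz 10.1 Ft 4.6 Fy -2.0 x -15.0 z 86.59
24.0 82.89 18.91 Fz 11.5 Ft 4.0 Fy -1.6 x -17.7 z 86.43
27.0 82.63 19.16 Fz 12.7 Ft 4.1 Fy -2.5 x -20.6 z 86.26
30.0 82.46 19.41 Fz 12.5 Ft 4.2 Fy -1.5 x -23.6 z 86.13
33.0 82.26 19.66 Fz 12.8 Ft 4.9 Fy -1.5 x -26.5 z 85.98
36.0 82.1 19.91 Fz 12.6 Ft 4.8 Fy -1.1 x -29.5 z 85.83
39.0 81.91 20.16 Fz 13.9 Ft 4.8 Fy -2.9 x -32.4 z 85.66
42.0 81.81 20.41 Fz 12.1 Ft 4.4 Fy -2.1 x -35.5 z 85.51
45.0 81.6 20.66 Fz 13.1 Ft 4.7 Fy -2.7 x -38.4 z 85.35
48.0 81.45 20.91 Fz 14.1 Ft 5.4 Fy -1.2 x -41.4 z 85.22
51.0 81.36 21.16 Fz 13.6 Ft 4.6 Fy -1.9 x -44.5 z 85.06
54.0 81.24 21.41 Fz 14.1 Ft 3.2 Fy -0.7 x -47.5 z 84.89
57.0 81.16 21.66 Fz 13.0 Ft 3.9 Fy -2.1 x -50.6 z 84.76
60.0 81.0 21.91 Fz 12.2 Ft 4.4 Fy -1.7 x -53.6 z 84.60
63.0 80.79 22.16 Fz 13.1 Ft 4.6 Fy -2.3 x -56.4 z 84.46
```

Run:
```python
from bench import imaging,robot
from h import *
f=imaging.grab_frame("wrist"); np.savez("w4.npz",**f)
g=imaging.grab_frame("top"); np.savez("t4.npz",**g)
a=cv2.resize(g["color"][110:235,155:295],None,fx=4,fy=4,interpolation=cv2.INTER_CUBIC)
b=cv2.resize(f["color"],(400,300)); out=np.zeros((500,560+240,3),np.uint8)
out=np.zeros((590,800,3),np.uint8); out[:500,:560][:a.shape[0],:a.shape[1]]=a[:500,:560]
cv2.imwrite("pics/w4.png",np.hstack([cv2.resize(f["color"],(400,300)),cv2.resize(a,(336,300))]))
print(robot.read_state()["clock"],robot.read_state()["wrist_force"])
```

```text
22.2583 [ 0.77957038 -4.71078078 13.64114362]
```

View pics/w4.png

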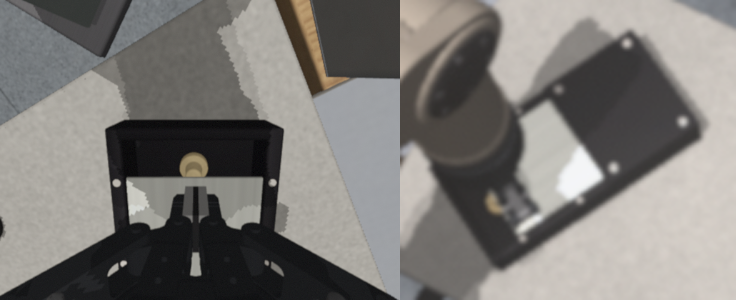

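Run:
```python
from h import *
for n in("w3","w4"):
    f=dict(np.load(n+".npz")); C=f["color"].astype(int).min(-1)
    for u in (225,235,310,325):
        col=C[:,u]; v=np.argmax((np.diff(col.astype(int))>30)*(np.arange(419)>195)*(np.arange(419)<320))
        r=[((ray(f,u,v,h)-CASE)@ex).round(1) for h in (57.,59.)]; print(n,u,v,r)
    # front wall inner rim
```

```text
w3 225 208 [np.float64(-34.7), np.float64(-35.2)]
w3 235 208 [np.float64(-34.7), np.float64(-35.2)]
w3 310 208 [np.float64(-34.7), np.float64(-35.2)]
w3 325 208 [np.float64(-34.7), np.float64(-35.2)]
w4 225 247 [np.float64(-64.8), np.float64(-65.7)]
w4 235 0 [np.float64(-163.6), np.float64(-163.1)]
w4 310 246 [np.float64(-65.1), np.float64(-66.0)]
w4 325 246 [np.float64(-65.1), np.float64(-66.0)]
```

The cover has moved 30 mm, with its front edge now at case x≈-65 of -87. The pad slipped early on, while the force was below about 12 N. I'll re-seat further back, reach 14 N first, then draw.

```bash
cat > drag.py <<'E'
from bench import robot, imaging
from h import *
def drag(x0,L,zc,target=14.,tag="w5"):
    s=robot.read_state(); p=np.array(s["tcp_pos"]); robot.move_linear([p[0],p[1],p[2]+8],feed=60)
    t=CASE+x0*ex; t[2]=0
    robot.move_linear(t+[0,0,zc+4],feed=80); robot.wait(.1); F0=np.array(robot.read_state()["wrist_force"]); z=zc+.5
    rd=lambda: np.array(robot.read_state()["wrist_force"])-F0
    robot.move_linear(t+[0,0,z],feed=20)
    for i in range(25):
        F=rd()
        if F[2]>target-.7: break
        z-=np.clip((target-F[2])/10,.1,.6); robot.move_linear(t+[0,0,z],feed=20)
    print("pressed",z,rd().round(1),robot.read_state()["clock"]); x=0.
    while x<L:
        x+=3; z-=3*np.tan(np.radians(3)); z+=np.clip((rd()[2]-target)/10,-.5,.6)
        robot.move_linear(t-x*ex+[0,0,z],feed=30)
        s=robot.read_state(); F=np.array(s["wrist_force"])-F0; q=np.array(s["tcp_pos"])
        print(x,"z %.2f Fz %.1f Ft %.1f x %.1f z %.2f"%(z,F[2],F@ex,(q-CASE)@ex,q[2]))
        if F[2]>19 or F@ex>12: break
    f=imaging.grab_frame("wrist"); np.savez(tag+".npz",**f); C=f["color"].astype(int).min(-1)
    cv2.imwrite(f"pics/{tag}.png",f["color"])
    for u in (215,225,310,325):
        k=[v for v in np.where(np.diff(C[:,u])>30)[0] if 160<v<330]; print(u,[(int(v),((ray(f,u,v,57)-CASE)@ex).round(1)) for v in k])
    print(robot.read_state()["clock"])
E
python3 - <<'E'
from drag import *
drag(-30,24,85.6)
E
```

```text
pressed 84.04333040861091 [-4.5  3.1 14.3] 24.4667
3.0 z 83.91 Fz 9.3 Ft -0.2 x -30.8 z 85.58
6.0 z 83.28 Fz 7.1 Ft 2.5 x -31.7 z 85.51
9.0 z 82.62 Fz 9.1 Ft 2.5 x -33.5 z 85.40
12.0 z 81.98 Fz 10.7 Ft 4.7 x -35.7 z 85.24
15.0 z 81.49 Fz 12.4 Ft 3.6 x -38.3 z 85.07
18.0 z 81.17 Fz 13.6 Ft 3.1 x -41.1 z 84.91
21.0 z 80.97 Fz 13.9 Ft 3.8 x -44.1 z 84.75
24.0 z 80.80 Fz 14.5 Ft 4.1 x -47.0 z 84.60
215 [(209, np.float64(-79.7)), (210, np.float64(-79.2))]
225 [(209, np.float64(-79.6))]
310 [(209, np.float64(-79.5))]
325 [(209, np.float64(-79.4))]
26.5167
```

Run:
```python
from drag import *
s=robot.read_state(); print(s["clock"],s["wrist_force"])
z=80.80; x=24; t=CASE-30*ex; t[2]=0; F0=np.array([-.2,.3,-.2])
while x<45:
    F=np.array(robot.read_state()["wrist_force"])-F0
    x+=3; z-=.157; z+=np.clip((F[2]-14.5)/10,-.4,.6)
    robot.move_linear(t-x*ex+[0,0,z],feed=30)
    s=robot.read_state(); F=np.array(s["wrist_force"])-F0; q=np.array(s["tcp_pos"])
    print(x,"z %.2f Fz %.1f Ft %.1f x %.1f z %.2f"%(z,F[2],F@ex,(q-CASE)@ex,q[2]))
    if F[2]>19 or F@ex>13: break
f=imaging.grab_frame("wrist"); np.savez("w6.npz",**f); C=f["color"].astype(int).min(-1)
cv2.imwrite("pics/w6.png",f["color"])
for u in (215,225,310,325):
    k=[v for v in np.where(np.diff(C[:,u])>30)[0] if 160<v<330]; print(u,[(int(v),((ray(f,u,v,57)-CASE)@ex).round(1)) for v in k])
print(robot.read_state()["clock"])
```

```text
26.5167 [ 0.38113659 -4.62647788 13.45284361]
27 z 80.56 Fz 14.0 Ft 4.2 x -50.0 z 84.44
30 z 80.35 Fz 14.6 Ft 4.2 x -52.9 z 84.28
33 z 80.21 Fz 15.7 Ft 4.6 x -55.9 z 84.14
36 z 80.17 Fz 13.9 Ft 6.0 x -58.3 z 84.06
39 z 79.95 Fz 13.6 Ft 6.0 x -61.0 z 83.92
42 z 79.71 Fz 13.0 Ft 6.7 x -63.7 z 83.78
45 z 79.41 Fz 14.2 Ft 7.2 x -66.4 z 83.61
215 [(230, np.float64(-89.4))]
225 [(230, np.float64(-89.4))]
310 [(229, np.float64(-89.7)), (230, np.float64(-89.2))]
325 [(229, np.float64(-89.6)), (230, np.float64(-89.2))]
28.3167
```

View pics/w6.png

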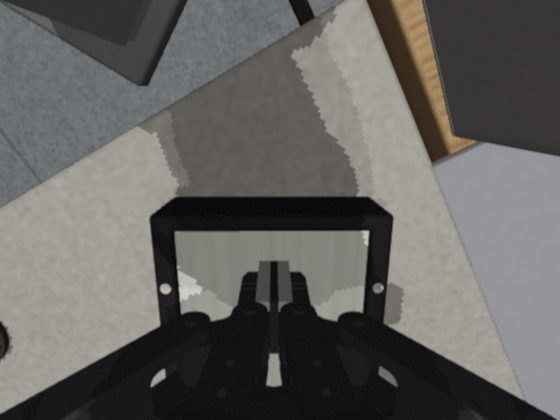

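The cover's front edge is at row 230, tight against the front wall from side to side. The pull force rose from 4.2 to over 6 N as it met the stop. I'll lift straight off and check.

Run:
```python
from drag import *
t=CASE-75*ex; t[2]=0
robot.move_linear(t+[0,0,100],feed=60)
t=CASE-40*ex; t[2]=0
robot.move_linear(t+[0,0,220],feed=150); robot.wait(.2)
f=imaging.grab_frame("wrist"); np.savez("w7.npz",**f); g=imaging.grab_frame("top"); sd=imaging.grab_frame("side")
C=f["color"].astype(int).min(-1)
for u in (240,255,290,310): 
    k=[v for v in np.where(np.diff(C[:,u])>30)[0] if 100<v<330]; print(u,[(int(v),((ray(f,u,v,57)-CASE)@ex).round(1)) for v in k])
print(robot.read_state()["clock"],robot.read_state()["wrist_force"])
cv2.imwrite("pics/fin.png",np.vstack([np.hstack([cv2.resize(f["color"][80:340,120:440],(400,300)),cv2.resize(sd["color"][160:340,180:420],(400,300))]),np.hstack([cv2.resize(g["color"][80:320,130:415],(400,300)),cv2.resize(np.load("top0.npz")["color"][80:320,130:415],(400,300))])]))
```

```text
240 [(142, np.float64(-90.2)), (143, np.float64(-89.4))]
255 [(142, np.float64(-90.1)), (143, np.float64(-89.4))]
290 [(142, np.float64(-90.1)), (143, np.float64(-89.3))]
310 [(142, np.float64(-90.1)), (143, np.float64(-89.3))]
30.1417 [0.02825807 0.46451392 0.73423525]
```

View pics/fin.png

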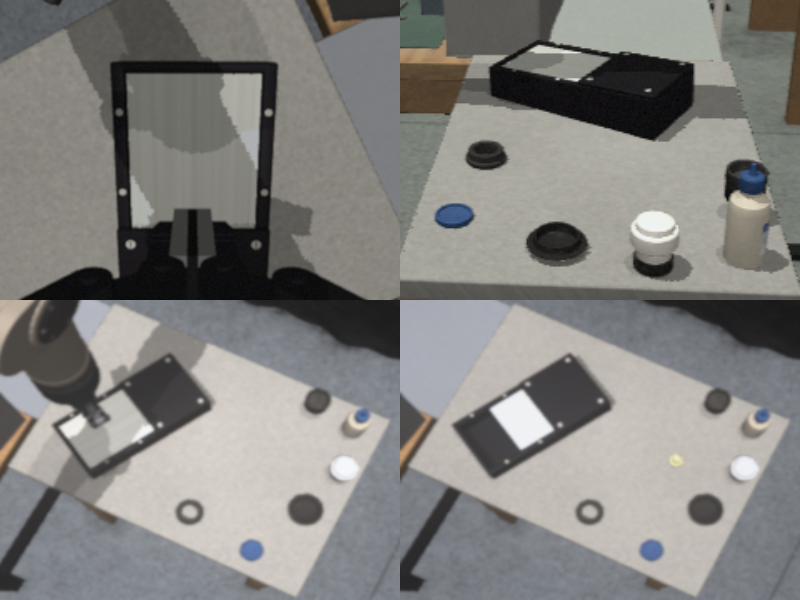

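The pocket is fully covered with no gap at the front wall, the bystanders haven't moved, and the arm is clear.

```bash
python3 -c "
from bench import order; print(order.hand_in())"
```

```text
the job is handed in; nothing more can be done
None
```

The stub is standing in the pocket, the cover is drawn home over it, and the job was handed in at about 30 s of the 54 s allowed.

- **Stub:** I gripped it by the shank and set it down in the pocket. A picture before closing showed it upright and centred.
- **Cover:** I drew it in two strokes, aiming for 13 to 14.5 N. The highest downward force I read was 15.7 N, well under the 25 N limit. At the start of each stroke it dropped to about 7–9 N, under the 10 N asked. The fingertips slipped on the cover in the first stroke, so I lifted off, re-seated further back and drew again.
- **Final checks:** The pull force rose from about 4 to 6–7 N as the cover met its stop. The cover moved about 55 mm, and the last picture shows no gap at the front wall. The ring, cap, filter and eyepiece look unmoved compared with the first picture.
- **Disagreement:** The cover's front edge measured case x ≈ -89.5 mm, where -87 mm is expected. I put this down to my estimate of the case position: the starting edge also measured slightly too far forward. I could not see the stub once the cover was closed.

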